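# Tag the softest shock mount

## Task

Feel the three spring-mounted pads with the fingertips: press each one at least 5 mm down and let it up again, one after another from the robot's left (+y) to its right. Then push the tag of the softest mount all the way down and leave the other two tags up. Grasp and lift nothing, leave everything else on the bench where it stands, and finish clear of it all.

Things in the scene. Friction and masses are not known exactly. Their poses are not given: they have to be found in the camera images.
- pad_left_top (a point): centre of the top of the round black rubber pad (48 mm dia., 13 mm thick, on a steel coil spring) of the left test stand (largest y, the robot's left); 85 mm above the table at rest. The stand is a fixed grey box (134 x 80 mm, top 50 mm above the table) and all three look the same. The point's +x axis points level from the pad's centre to the same stand's tag, 68 mm away.
- pad_left (a joint): how far the left pad is pressed straight down, m: 0 at rest (springs back by itself), 0.014 at its stop. All pads need about 0.7 N to start moving; then the softest takes about 0.3 N per mm, the other two about 0.9 and 1.5 N per mm. Which stand is the softest is drawn afresh each time and cannot be seen
- tag_left_top (a point): centre of the top of the left stand's tag: an upright aluminium plate with a flat folded top (20 mm along its x, 36 mm along its y), standing 68 mm from the pad; top 100 mm above the table when up, 80 mm when fully down
- tag_left (a joint): how far the left tag is pushed straight down, m: 0 up as at the start, 0.020 fully down. It drags with about 3 N and stays where it is left; it could be pulled up to -0.010, which is not wanted. The tag of a stand that is not the softest jams at about 0.009 and does not come back by itself
- pad_middle_top (a point): centre of the top of the round black rubber pad (48 mm dia., 13 mm thick, on a steel coil spring) of the middle test stand (the middle one); 85 mm above the table at rest. The stand is a fixed grey box (134 x 80 mm, top 50 mm above the table) and all three look the same. The point's +x axis points level from the pad's centre to the same stand's tag, 68 mm away.
- pad_middle (a joint): how far the middle pad is pressed straight down, m: 0 at rest (springs back by itself), 0.014 at its stop
- tag_middle_top (a point): centre of the top of the middle stand's tag: an upright aluminium plate with a flat folded top (20 mm along its x, 36 mm along its y), standing 68 mm from the pad; top 100 mm above the table when up, 80 mm when fully down
- tag_middle (a joint): how far the middle tag is pushed straight down, m: 0 up as at the start, 0.020 fully down. It drags with about 3 N and stays where it is left; it could be pulled up to -0.010, which is not wanted. The tag of a stand that is not the softest jams at about 0.009 and does not come back by itself
- pad_right_top (a point): centre of the top of the round black rubber pad (48 mm dia., 13 mm thick, on a steel coil spring) of the right test stand (smallest y, the robot's right); 85 mm above the table at rest. The stand is a fixed grey box (134 x 80 mm, top 50 mm above the table) and all three look the same. The point's +x axis points level from the pad's centre to the same stand's tag, 68 mm away.
- pad_right (a joint): how far the right pad is pressed straight down, m: 0 at rest (springs back by itself), 0.014 at its stop
- tag_right_top (a point): centre of the top of the right stand's tag: an upright aluminium plate with a flat folded top (20 mm along its x, 36 mm along its y), standing 68 mm from the pad; top 100 mm above the table when up, 80 mm when fully down
- tag_right (a joint): how far the right tag is pushed straight down, m: 0 up as at the start, 0.020 fully down. It drags with about 3 N and stays where it is left; it could be pulled up to -0.010, which is not wanted. The tag of a stand that is not the softest jams at about 0.009 and does not come back by itself
- pin_gauge_center (a point): centre of an upright steel pin, 20 mm dia., 45 mm tall, loose beside the left stand; leave alone
- bottle: underside centre of a small white bottle, 36 mm dia., 70 mm tall, loose beside the right stand; leave alone
- lens_cap: underside centre of a black lens cap, 44 mm dia., 13 mm tall, loose in front of the middle stand (robot's side); leave alone
- gauge_block: underside centre of a steel gauge block, 12 x 36 x 24 mm tall, loose in front of the left stand; leave alone
Things that resemble listed ones, but are neither listed nor needed, are in the scene too. Leave any pink look-alike of the part that bears pad_middle_top alone.

How it is judged (in metres and radians):
On the way, in this order (a step that is already met when the one before it is completed fails the run):
1. the left pad is pressed down (over 3 mm, the other pads free) (value of joint pad_left above 0.003 m and value of joint each of pad_middle, pad_right below 0.002 m and value of joint each of tag_left, tag_middle, tag_right below 0.004 m), for 0.1 s.
2. the middle pad is pressed down (over 3 mm, the other pads free) (value of joint pad_middle above 0.003 m and value of joint each of pad_left, pad_right below 0.002 m and value of joint each of tag_left, tag_middle, tag_right below 0.004 m), for 0.1 s.
3. the right pad is pressed down (over 3 mm, the other pads free) (value of joint pad_right above 0.003 m and value of joint each of pad_left, pad_middle below 0.002 m and value of joint each of tag_left, tag_middle, tag_right below 0.004 m), for 0.1 s.
4. the softest mount's tag is fully down, the other tags up (((value of joint tag_left above 0.017 m and value of joint each of tag_middle, tag_right below 0.004 m) or (value of joint tag_middle above 0.017 m and value of joint each of tag_left, tag_right below 0.004 m) or (value of joint tag_right above 0.017 m and value of joint each of tag_left, tag_middle below 0.004 m))), for 0.2 s.
At the end, for the whole second after the job is handed in: The softest mount's tag is down by more than 17 of its 20 mm (only that one can go past about 9 mm), the other two tags are down by less than 4 mm, and all pads are up again (within 2 mm) (((value of joint tag_left above 0.017 m and value of joint each of tag_middle, tag_right below 0.004 m) or (value of joint tag_middle above 0.017 m and value of joint each of tag_left, tag_right below 0.004 m) or (value of joint tag_right above 0.017 m and value of joint each of tag_left, tag_middle below 0.004 m)) and value of joint each of pad_left, pad_middle, pad_right below 0.002 m); the robot touches nothing.
It fails at once if a wrong tag is pushed: two tags are down by more than 4 mm (value of joint each of tag_left, tag_middle above 0.004 m or value of joint each of tag_left, tag_right above 0.004 m or value of joint each of tag_middle, tag_right above 0.004 m).
It fails at once if a tag is pulled up by more than 4 mm (value of joint any of tag_left, tag_middle, tag_right below -0.004 m).
It fails at once if a bystander is moved or lifted by more than 25 mm (distance of any of pin_gauge_center, bottle, lens_cap, gauge_block from where it was at the start of the episode above 0.025 m).
It also fails if it takes over 54 s, if anything falls off the work surface, if the arm or the gripper's body presses on something with over 40 N, if the wrist force passes 120 N, or if a joint passes its speed limit or range.

## Robot

A 6-joint arm with a two-finger parallel gripper is mounted at the origin on the work surface. World frame = base frame: x ahead of the robot, y to its left, z up, the work surface at z = 0. Lengths are in mm, angles in rad, forces in N, time in s.
With the tool pointing down it reaches from about 350 to 950 mm from the base axis. Payload 17.4 kg.
Tool frame: the origin (TCP) lies at the very end of the fingers, on their centre line; the grasp point (between the pads) lies 19 mm behind it; z points along the fingers, y is the direction in which the jaws open and shut (so a half turn about z gives the same grasp; the last joint's range is limited). The gripper opens to 93 mm and grips with 3 to 60 N. Pads are 15 mm wide; open, the fingers measure 128 mm over their backs; the gripper's body (75 mm by 188 mm) begins 65 mm behind the grasp point.
Start: joints at [1.126, 0.116, 1.442, -0, 1.584, -0.038], TCP at [267.087, 619.917, 218.646] pointing down, gripper open.
Joint ranges: [-2.83, 2.83], [-0.83, 2.19], [0.07, 2.5], [-1.14, 4.28], [0.01, 3], [-2.97, 2.97]. Speed limits (rad/s): [1.89, 1.89, 2.22, 3.14, 3.14, 3.14].

## Interface

Orientations are given as a rotation vector (axis times angle).
In Python, from bench import env gives the robot as it stands. The module is installed in compiled form; this text tells all that it offers.
- The arm moves only by the shell command python3 -m jog 'ROWS' [OPENING]. ROWS is a JSON object of lists of equal length, an entry for each row: "dp": the shift along the world's x, y, z in cm, a list of three; "roll": the turn about the world's z in rad. A call has 1 to 12 rows; each row shifts and turns the commanded pose from where the row before left it; what a row does not reach is not made up. A row lasts 1/8 s, in which the tool goes at most 62.5 mm and 10.7 degrees, less where a joint would pass 70% of its speed; a pose out of reach is approached as far as the arm can. A call with a gripper value outside its range is refused whole. OPENING is the finger opening in cm, from 0 to 9.3, set as the call begins (- or left out, the last holds). The fingers move at their own pace and stop on an object; the grip force is fixed at half the most. Time passes only in rows, so rows that do not move let the fingers close. It gives the time, the measured TCP pose, the force and the opening at its end, in the units of the state.
- env.read_state(): the state, without advancing time (a new reading comes with each control period).
- env.grab_frame(name): name is "side" or "top" or "wrist"; returns a dict with "image" (480x640x3 uint8, blue, green, red), "fx", "fy", "cx", "cy" (pixels), "distortion" ([k1, k2, p1, p2, k3] as OpenCV has them; the pictures are not rectified), "R" (3x3) and "t" (3): a world point X has camera coordinates R X + t; the wrist camera has in their place "tool_from_camera" (4x4, takes a point from camera to tool coordinates, whose origin is the TCP and whose axes are the flange's). Camera axes: x right, y down, z forward; pixel columns grow to the right and rows downward; lengths in mm; the calibration is good to about 2 mm. A picture is of the moment at which its call begins: read the wrist's pose just before it. There is no depth.
- env.close_job(): hands the job in, once; it reports no verdict.
The state is a dict: "time_s": time; "joint_pos": joint angles; "joint_vel": joint speeds; "joint_torque": joint torques, N m; "position": TCP position; "eef_rot": TCP orientation; "contact_force": force on the tool from outside, world axes, zero at the start; "moment": the same for the moment, N m; "width": finger opening in mm.
Only numpy, scipy, OpenCV 4.12 (cv2) and the standard library are available. Lean on these libraries where they do the work, as an engineer would, in place of code of your own. Each camera call takes 0.05 s, during which the arm holds its last target.

## Working session

There is one attempt and no reset: what is moved stays moved. The work goes in short steps, Python scripts to look and compute and a shell command to move; the robot and the scene stay as the last step left them, time stands still between calls to the robot, and variables do not carry over. Pictures are saved under pics/ and viewed, and the job is handed in when it is done.

```bash
mkdir -p pics; python3 - <<'E'
from bench import env
import cv2
s=env.read_state()
print({k:s[k] for k in('time_s','position','eef_rot','contact_force','width')})
for n in('top','side','wrist'):
    f=env.grab_frame(n); cv2.imwrite(f'pics/{n}0.png',f['image'])
    print(n,[f[k] for k in f if k!='image'])
E
```

```text
{'time_s': 0.0, 'position': array([267.00486369, 619.72443187, 217.89141141]), 'eef_rot': array([-6.34593499e-01, -3.07654617e+00,  1.79280057e-03]), 'contact_force': array([ 0.60188957, -0.40463745, -0.30788721]), 'width': 93.12041604108033}
top [438.784528680912, 438.784528680912, 315.77223980813915, 239.79746312246962, array([-0.10052049,  0.        ,  0.        ,  0.        ,  0.        ]), array([[-0.0100023 , -0.999924  , -0.00720789],
       [-0.99255482,  0.0108031 , -0.12131866],
       [ 0.12138731,  0.00594076, -0.99258744]]), array([-13.44184645, 426.17238142, 855.06946971])]
side [495.01604684021925, 495.01604684021925, 317.98745695805917, 239.2162009230679, array([-0.1063958,  0.       ,  0.       ,  0.       ,  0.       ]), array([[ 0.98121316, -0.19287575,  0.0044359 ],
       [-0.10797004, -0.56803837, -0.81588901],
       [ 0.15988497,  0.80008209, -0.57819152]]), array([-416.8382315 ,  123.55846658,  966.12617696])]
wrist [365.8092670044036, 365.8092670044036, 319.5347084441411, 246.5937813739517, array([-0.05657424,  0.        ,  0.        ,  0.        ,  0.        ]), array([[ 1.50415931e-04, -9.54511980e-01, -2.98172530e-01,
         8.36091075e+01],
       [ 9.99999972e-01,  8.88004296e-05,  2.20190815e-04,
         1.12053706e+00],
       [-1.83696922e-04, -2.98172555e-01,  9.54511966e-01,
        -1.66309973e+02],
       [ 0.00000000e+00,  0.00000000e+00,  0.00000000e+00,
         1.00000000e+00]])]
```

View pics/top0.png

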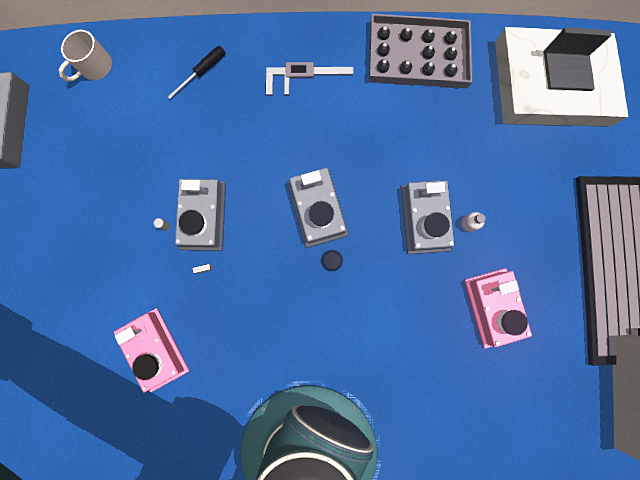

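View pics/side0.png

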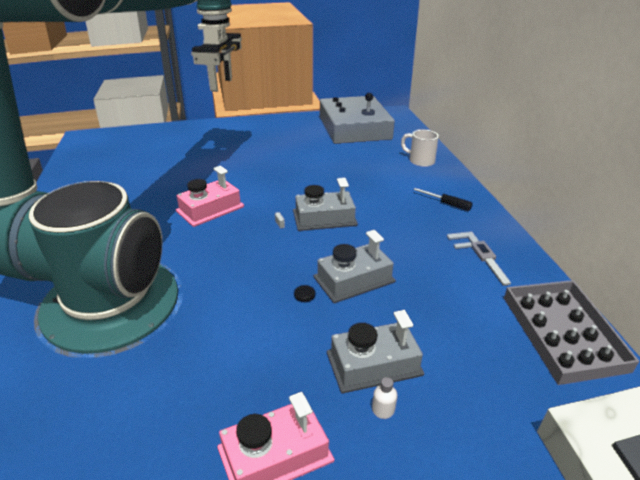

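View pics/wrist0.png

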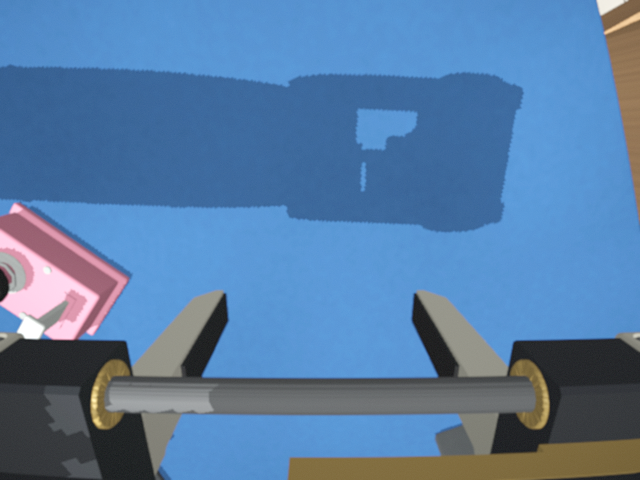

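Candidates for the pads in the top view are the grey stands at (191,222), (320,214) and (436,225). The pink look-alikes at (146,367) and (513,322) are excluded. Next I'll take close crops to check the choice and get pixels.

```bash
python3 - <<'E'
import cv2,numpy as np
t=cv2.imread('pics/top0.png')[165:285,150:500]
s=cv2.imread('pics/side0.png')[170:420,265:435]
cv2.imwrite('pics/topc.png',cv2.resize(t[:, :175],None,fx=4.5,fy=4.5,interpolation=2))
cv2.imwrite('pics/topd.png',cv2.resize(t[:, 175:],None,fx=4.5,fy=4.5,interpolation=2))
cv2.imwrite('pics/sidec.png',cv2.resize(s[:125],None,fx=4.5,fy=4.5,interpolation=2))
cv2.imwrite('pics/sided.png',cv2.resize(s[125:],None,fx=4.5,fy=4.5,interpolation=2))
E
```

```text
(no output)
```

View pics/topc.png

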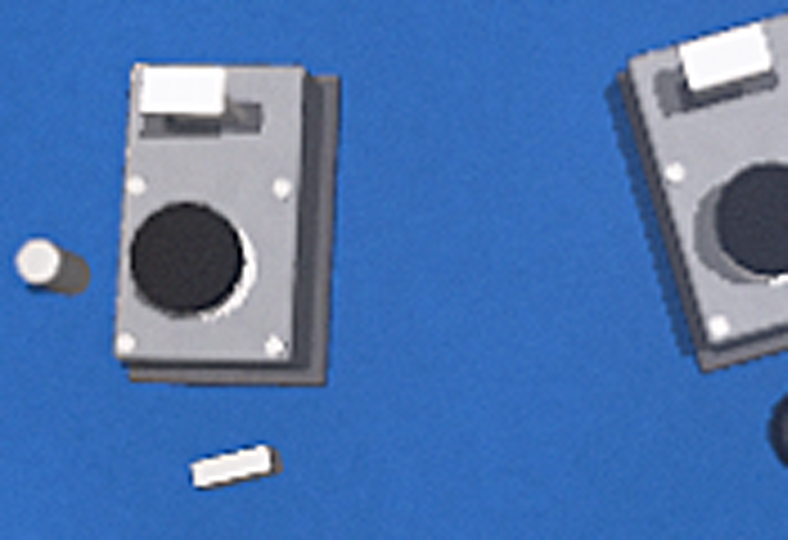

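View pics/topd.png

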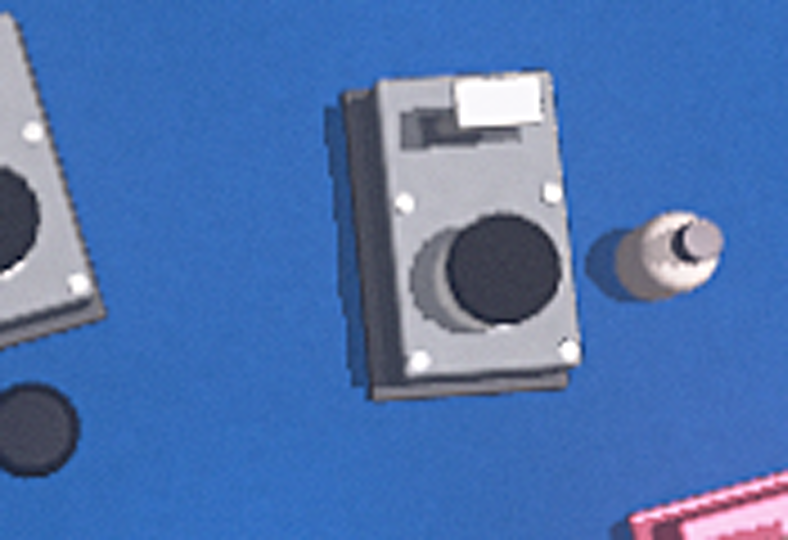

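View pics/sidec.png

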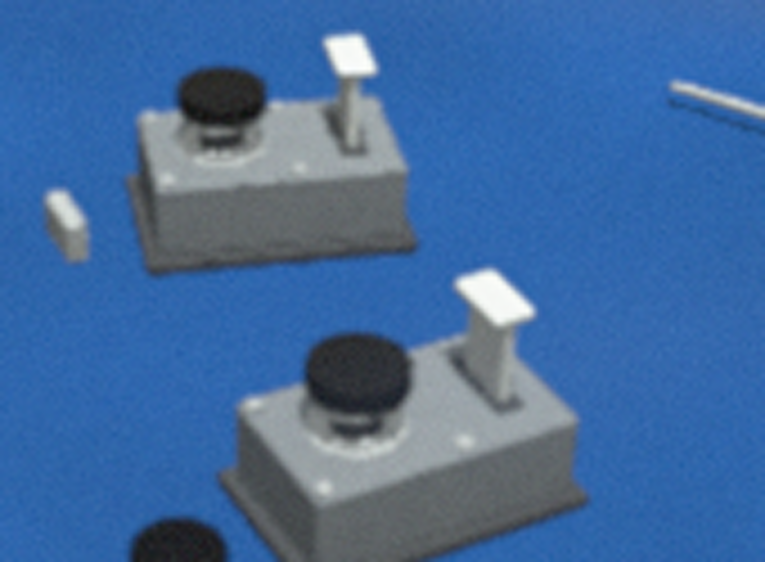

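View pics/sided.png

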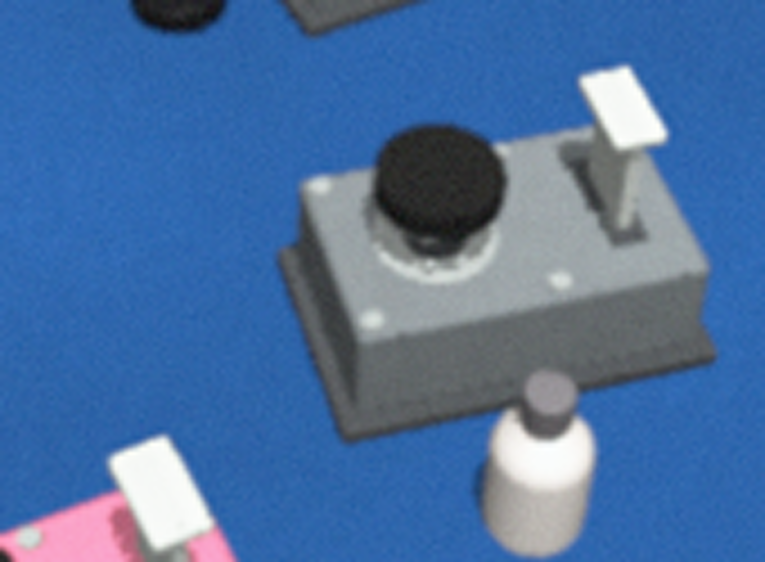

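The crops show three grey stands, all with the tag on the far (+x) side. In the top crops (4.5x), the pads are at (186,258), (772,218) and, in the second crop, (503,268). The tags are at (183,90), (727,57) and (499,100). Next is triangulation.

```bash
cat > h.py <<'E'
import cv2,numpy as np
from bench import env
def P(f): return np.hstack([f['R'],np.reshape(f['t'],(3,1))])
def und(f,p):
    K=np.array([[f['fx'],0,f['cx']],[0,f['fy'],f['cy']],[0,0,1]])
    return cv2.undistortPoints(np.array(p,float).reshape(-1,1,2),K,f['distortion']).reshape(-1,2)
def proj(f,X):
    K=np.array([[f['fx'],0,f['cx']],[0,f['fy'],f['cy']],[0,0,1]])
    return cv2.projectPoints(np.array(X,float).reshape(-1,1,3),cv2.Rodrigues(f['R'])[0],np.array(f['t'],float),K,f['distortion'])[0].reshape(-1,2)
def plane(f,p,z):
    d=np.c_[und(f,p),np.ones(len(und(f,p)))]@f['R']; C=-f['R'].T@f['t']
    return C+d*((np.asarray(z)-C[2])/d[:,2])[:,None]
E
python3 - <<'E'
from h import *
ft=env.grab_frame('top'); fs=env.grab_frame('side')
c=lambda x,y,ox,oy:((x+.5)/4.5-.5+ox,(y+.5)/4.5-.5+oy)
t=[c(186.5,258,150,165),c(772,218,150,165),c(503,268,325,165),c(183,90,150,165),c(727,57,150,165),c(499,100,325,165)]
s=[c(222,90,265,170),c(358,361,265,170),c(440,167,265,295),c(350,55,265,170),c(495,297,265,170),c(623,108,265,295)]
X=cv2.triangulatePoints(P(ft),P(fs),und(ft,t).T,und(fs,s).T); X=(X[:3]/X[3]).T
print(X.round(1)); print(np.linalg.norm((X[3:]-X[:3])[:,:2],axis=1),np.degrees(np.arctan2(*(X[3:]-X[:3])[:,[1,0]].T)))
print(plane(ft,t,[85]*3+[100]*3).round(1)); print(plane(fs,s,[85]*3+[100]*3).round(1))
# bystanders approx from top
print(plane(ft,[c(38,262,150,165),c(235,467,150,165),c(37,430,325,165),c(698,240,325,165)],[45,24,13,70]).round(1))
E
```

```text
[[ 457.   219.5   81.5]
 [ 470.4  -29.    83.8]
 [ 447.5 -247.6   82.1]
 [ 526.   219.    95.8]
 [ 536.7  -10.9   96.6]
 [ 516.1 -245.4   96.3]]
[68.97312958 68.79290633 68.59186252] [-0.46383192 15.2363721   1.87567564]
[[ 455.6  218.5   85. ]
 [ 469.5  -28.9   85. ]
 [ 446.1 -246.7   85. ]
 [ 524.6  217.7  100. ]
 [ 535.1  -10.9  100. ]
 [ 514.7 -244.3  100. ]]
[[ 456.8  213.6   85. ]
 [ 470.6  -30.6   85. ]
 [ 447.7 -250.2   85. ]
 [ 524.4  211.6  100. ]
 [ 535.9  -15.4  100. ]
 [ 514.9 -248.8  100. ]]
[[ 461.4  298.    45. ]
 [ 370.7  212.2   24. ]
 [ 385.6  -52.    13. ]
 [ 459.9 -336.9   70. ]]
```

```bash
python3 -m jog '{"dp":[[1.9,-4.0,0],[1.9,-4.0,0],[1.9,-4.0,0],[1.9,-4.0,0],[1.9,-4.0,0],[1.9,-4.0,0],[1.9,-4.0,0],[1.9,-4.0,0],[1.9,-4.0,0],[1.9,-4.0,0],[0,0,0],[0,0,0]],"roll":[0.04,0.04,0.04,0.04,0.04,0.04,0.04,0.04,0.04,0.04,0,0]}' 0
```

```text
time_s: 1.75
position: [457.0, 220.1, 218.6]
eef_rot: [-0.012, -3.141, -0.0]
contact_force: [0.1, 0.3, -0.3]
width: 0.2
```

```bash
cat >> h.py <<'E'
def wrist():
    s=env.read_state(); f=env.grab_frame('wrist')
    T=np.eye(4);T[:3,:3]=cv2.Rodrigues(np.array(s['eef_rot'],float))[0];T[:3,3]=s['position']
    M=np.linalg.inv(T@f['tool_from_camera']); f['R']=M[:3,:3];f['t']=M[:3,3]; return f
E
python3 - <<'E'
from h import *
f=wrist(); im=f['image'].copy()
q=proj(f,[[456,218,85],[525,218,100],[456,218,78]]); print(q)
for p in q[:2]: cv2.drawMarker(im,tuple(int(round(v)) for v in p),(0,0,255),0,12,1)
cv2.imwrite('pics/w1.png',im)
E
```

```text
[[315.66023545 233.67787183]
 [316.35054647 314.93789576]
 [315.73776426 231.54560308]]
```

View pics/w1.png

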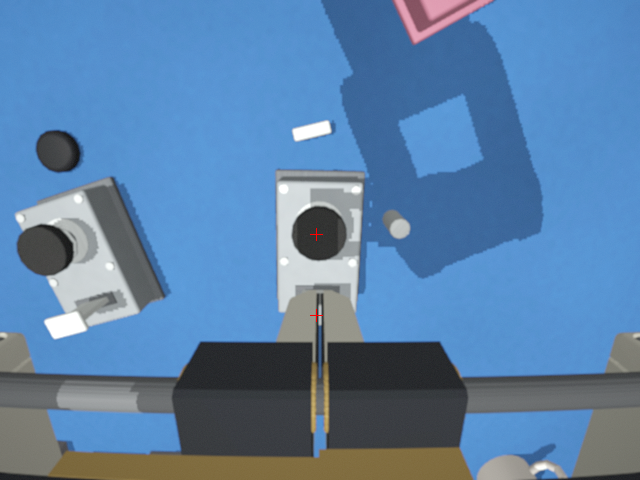

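The wrist view confirms the left pad at about (319,232), roughly 2 mm from my prediction and under the TCP. Descending.

```bash
python3 -m jog '{"dp":[[0,0,-4],[0,0,-4],[0,0,-3.5],[0,0,0],[0,0,0],[0,0,0],[0,0,0]],"roll":[0,0,0,0,0,0,0]}' 0
python3 -m jog '{"dp":[[0,0,-0.6],[0,0,-0.6],[0,0,-0.2],[0,0,0],[0,0,0],[0,0,0]],"roll":[0,0,0,0,0,0]}' 0
```

```text
time_s: 2.68
position: [457.5, 220.2, 104.7]
eef_rot: [0.011, 3.14, 0.001]
contact_force: [0.2, 0.4, -0.9]
width: 0.3
time_s: 3.42
position: [457.2, 219.9, 89.8]
eef_rot: [0.011, 3.141, 0.0]
contact_force: [0.3, -0.1, -0.6]
width: 0.4
```

```bash
for i in 1; do python3 -m jog '{"dp":[[0,0,-0.4],[0,0,-0.4],[0,0,0],[0,0,0],[0,0,0]],"roll":[0,0,0,0,0]}' 0; done
python3 -m jog '{"dp":[[0,0,-0.3],[0,0,0],[0,0,0],[0,0,0]],"roll":[0,0,0,0]}' 0
```

```text
time_s: 4.05
position: [457.2, 220.0, 81.8]
eef_rot: [0.011, 3.141, 0.0]
contact_force: [1.3, 0.2, 3.7]
width: 0.2
time_s: 4.55
position: [457.2, 220.0, 78.8]
eef_rot: [0.011, 3.141, 0.0]
contact_force: [0.7, 0.3, 6.5]
width: 0.3
```

```bash
python3 -m jog '{"dp":[[0,0,-0.3],[0,0,0],[0,0,0],[0,0,0]],"roll":[0,0,0,0]}' 0
python3 -m jog '{"dp":[[0,0,2],[0,0,4],[0,0,4],[0,0,0],[0,0,0],[0,0,0]],"roll":[0,0,0,0,0,0]}' 0
```

```text
time_s: 5.05
position: [457.3, 220.0, 76.1]
eef_rot: [0.011, 3.141, 0.0]
contact_force: [-0.8, -0.0, 8.3]
width: 0.5
time_s: 5.8
position: [456.6, 219.7, 174.6]
eef_rot: [-0.011, -3.14, 0.001]
contact_force: [0.5, 0.8, -0.9]
width: 0.5
```

Left pad: 3.7, 6.5 and 8.3 N at about 3, 6 and 9 mm, so about 0.8–0.9 N/mm (the medium one). Next, the middle pad.

```bash
python3 -m jog '{"dp":[[0.26,-4.98,0],[0.26,-4.98,0],[0.26,-4.98,0],[0.26,-4.98,0],[0.26,-4.98,0],[0,0,0],[0,0,0],[0,0,0]],"roll":[0.05,0.05,0.05,0.05,0.05,0,0,0]}' 0
python3 - <<'E'
from h import *
print(env.read_state()['position'])
f=wrist(); im=f['image'].copy()
q=proj(f,[[470,-29,85],[536,-12,100],[456,220,85]]); print(q)
for p in q[:2]: cv2.drawMarker(im,tuple(int(round(v)) for v in p),(0,0,255),0,12,1)
cv2.imwrite('pics/w2.png',im)
E
```

```text
time_s: 6.8
position: [470.0, -28.1, 175.4]
eef_rot: [0.383, -3.118, -0.0]
contact_force: [0.7, 0.3, 0.2]
width: 0.5
[470.01207339 -28.09617692 175.3822443 ]
[[316.9459321  249.82020216]
 [317.71747718 341.6414236 ]
 [619.42616829 304.43103646]]
```

View pics/w2.png

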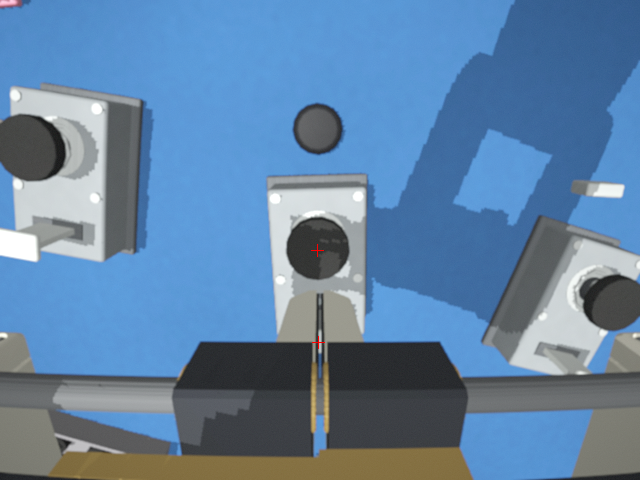

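The wrist view shows the middle pad at about (318,248), matching the prediction. Descending.

```bash
python3 -m jog '{"dp":[[0,0,-4],[0,0,-3],[0,0,-1],[0,0,-0.5],[0,0,0],[0,0,0],[0,0,0]],"roll":[0,0,0,0,0,0,0]}' 0
python3 -m jog '{"dp":[[0,0,-0.4],[0,0,-0.2],[0,0,0],[0,0,0],[0,0,0]],"roll":[0,0,0,0,0]}' 0
python3 -m jog '{"dp":[[0,0,-0.3],[0,0,0],[0,0,0],[0,0,0]],"roll":[0,0,0,0]}' 0
```

```text
time_s: 7.72
position: [470.3, -29.1, 91.2]
eef_rot: [-0.381, 3.118, -0.0]
contact_force: [0.1, -0.6, -0.2]
width: 0.4
time_s: 8.35
position: [470.1, -29.1, 84.7]
eef_rot: [0.381, -3.118, 0.0]
contact_force: [-1.3, 0.5, 1.1]
width: 0.3
time_s: 8.85
position: [470.2, -29.1, 81.9]
eef_rot: [-0.381, 3.118, -0.0]
contact_force: [-1.6, -0.5, 4.8]
width: 0.2
```

```bash
python3 -m jog '{"dp":[[0,0,-0.3],[0,0,0],[0,0,0],[0,0,0]],"roll":[0,0,0,0]}' 0

```

```text
time_s: 9.35
position: [470.3, -29.1, 79.2]
eef_rot: [-0.381, 3.118, -0.0]
contact_force: [-3.6, 0.2, 9.0]
width: 0.5
```

```bash
python3 -m jog '{"dp":[[0,0,-0.15],[0,0,0],[0,0,0]],"roll":[0,0,0]}' 0
python3 -m jog '{"dp":[[0,0,2],[0,0,4],[0,0,4],[0,0,0],[0,0,0]],"roll":[0,0,0,0,0]}' 0
python3 -m jog '{"dp":[[-0.6,-5.45,0],[-0.6,-5.45,0],[-0.6,-5.45,0],[-0.6,-5.45,0],[0,0,0],[0,0,0],[0,0,0]],"roll":[-0.058,-0.058,-0.058,-0.058,0,0,0]}' 0
python3 - <<'E'
from h import *
print(env.read_state()['position'])
f=wrist(); im=f['image'].copy()
q=proj(f,[[446.5,-247,85],[515,-245,100]]); print(q)
for p in q[:2]: cv2.drawMarker(im,tuple(int(round(v)) for v in p),(0,0,255),0,12,1)
cv2.imwrite('pics/w3.png',im)
E
```

```text
time_s: 9.72
position: [470.3, -29.1, 77.9]
eef_rot: [-0.381, 3.118, -0.0]
contact_force: [-4.9, 1.3, 11.4]
width: 0.4
time_s: 10.35
position: [469.9, -29.1, 176.8]
eef_rot: [0.381, -3.118, -0.0]
contact_force: [-0.2, -0.3, -0.4]
width: 0.5
time_s: 11.22
position: [446.2, -246.0, 176.8]
eef_rot: [0.02, -3.141, -0.001]
contact_force: [0.5, 0.1, -0.4]
width: 0.4
[ 446.22668619 -246.0276695   176.81021449]
[[316.65299771 250.17683959]
 [318.20371684 341.89094206]]
```

View pics/w3.png

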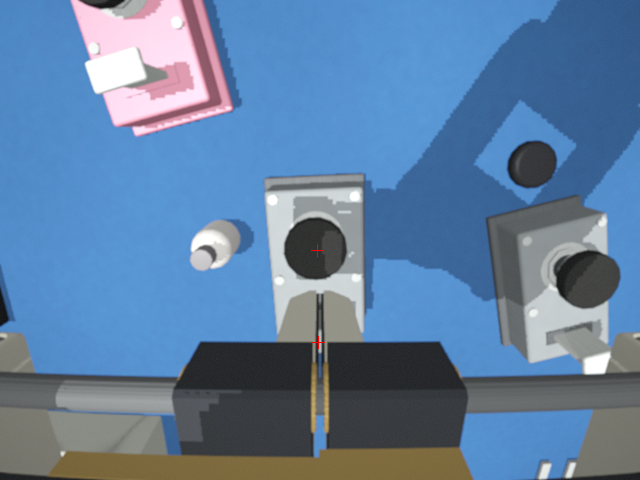

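Middle pad: about 1.5 N/mm (the stiffest). The wrist view shows the right pad at about (316,248), well aligned.

```bash
python3 -m jog '{"dp":[[0,0,-4],[0,0,-3],[0,0,-1],[0,0,-0.6],[0,0,0],[0,0,0],[0,0,0]],"roll":[0,0,0,0,0,0,0]}' 0
python3 -m jog '{"dp":[[0,0,-0.4],[0,0,-0.4],[0,0,0],[0,0,0],[0,0,0]],"roll":[0,0,0,0,0]}' 0
python3 -m jog '{"dp":[[0,0,-0.3],[0,0,0],[0,0,0],[0,0,0]],"roll":[0,0,0,0]}' 0
python3 -m jog '{"dp":[[0,0,-0.3],[0,0,0],[0,0,0],[0,0,0]],"roll":[0,0,0,0]}' 0
```

```text
time_s: 12.15
position: [446.3, -247.3, 91.8]
eef_rot: [-0.018, 3.141, -0.001]
contact_force: [-1.1, 0.5, 0.2]
width: 0.5
time_s: 12.78
position: [446.0, -247.1, 83.2]
eef_rot: [0.018, -3.141, -0.0]
contact_force: [-0.7, 0.7, 1.2]
width: 0.3
time_s: 13.28
position: [446.2, -247.1, 80.2]
eef_rot: [-0.018, 3.141, -0.0]
contact_force: [1.1, -0.0, 3.1]
width: 0.4
time_s: 13.78
position: [446.1, -247.1, 77.2]
eef_rot: [-0.018, 3.141, -0.0]
contact_force: [0.7, -0.2, 2.6]
width: 0.4
```

Right pad: 2.6 N at 7.8 mm, about 0.3 N/mm, so it is the softest. I'll release it and move over its tag.

```bash
python3 -m jog '{"dp":[[0,0,2],[0,0,4],[0,0,4],[0,0,0],[0,0,0]],"roll":[0,0,0,0,0]}' 0
python3 -m jog '{"dp":[[3.45,0.1,0],[3.45,0.1,0],[0,0,-3],[0,0,-2],[0,0,-1.2],[0,0,0],[0,0,0],[0,0,0]],"roll":[0,0,0,0,0,0,0,0]}' 0
python3 - <<'E'
from h import *
for n in('side','top'):
    f=env.grab_frame(n)
    im=f['image'][250:400,310:450] if n=='side' else f['image'][150:270,380:520]
    cv2.imwrite(f'pics/{n}4.png',cv2.resize(im,None,fx=4,fy=4,interpolation=2))
E
```

```text
time_s: 14.4
position: [445.9, -247.0, 177.2]
eef_rot: [0.018, -3.141, -0.0]
contact_force: [0.7, 0.2, -0.4]
width: 0.6
time_s: 15.4
position: [515.3, -245.3, 116.1]
eef_rot: [-0.017, 3.14, -0.001]
contact_force: [0.4, 0.3, 0.9]
width: 0.6
```

View pics/side4.png

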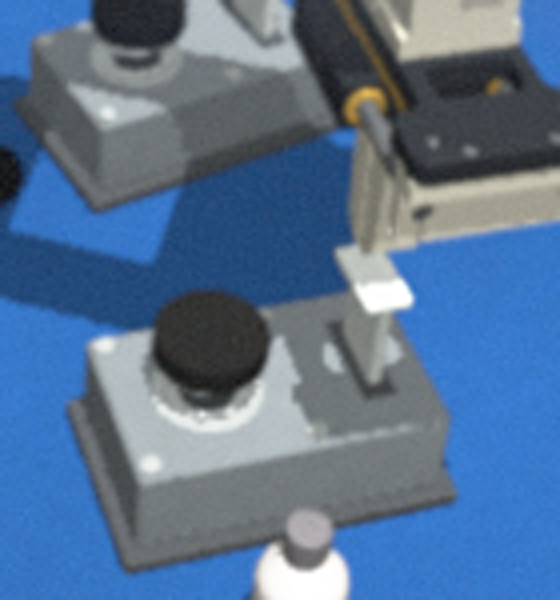

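View pics/top4.png

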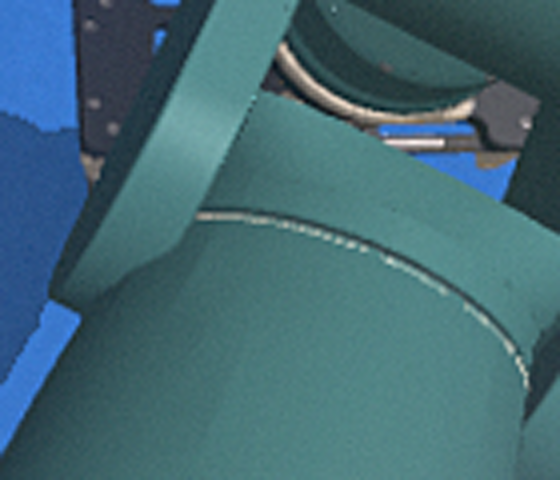

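The side crop shows the right tag's top at (375,280), directly below the closed fingertips. The arm blocks the top view. Pushing down.

```bash
python3 -m jog '{"dp":[[0,0,-1.0],[0,0,-0.5],[0,0,-0.4],[0,0,-0.4],[0,0,0],[0,0,0],[0,0,0]],"roll":[0,0,0,0,0,0,0]}' 0
python3 -m jog '{"dp":[[0,0,-0.4],[0,0,-0.4],[0,0,-0.2],[0,0,0],[0,0,0],[0,0,0]],"roll":[0,0,0,0,0,0]}' 0
```

```text
time_s: 16.38
position: [515.1, -245.1, 92.2]
eef_rot: [-0.018, 3.141, -0.0]
contact_force: [0.4, 0.7, 0.0]
width: 0.2
time_s: 17.12
position: [515.0, -245.0, 82.0]
eef_rot: [0.018, -3.141, -0.0]
contact_force: [-0.6, 0.0, 0.0]
width: 0.7
```

```bash
python3 - <<'E'
from h import *
f=env.grab_frame('side')
cv2.imwrite('pics/side5.png',cv2.resize(f['image'][250:400,310:450],None,fx=4,fy=4,interpolation=2))
E
```

```text
(no output)
```

View pics/side5.png

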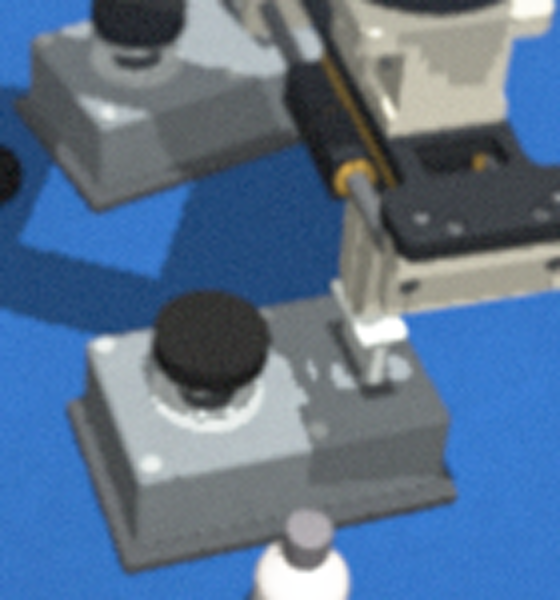

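The tag has moved down under the fingertips, now at (375,320). It is held only by friction, which explains the zero force at rest. I'll push to the stop.

```bash
python3 -m jog '{"dp":[[0,0,-0.2],[0,0,-0.1],[0,0,0]],"roll":[0,0,0]}' 0
python3 -m jog '{"dp":[[0,0,-0.1],[0,0,0],[0,0,0]],"roll":[0,0,0]}' 0
```

```text
time_s: 17.55
position: [515.3, -245.2, 80.0]
eef_rot: [-0.018, 3.141, -0.001]
contact_force: [-2.2, 2.1, 9.9]
width: 0.6
time_s: 17.92
position: [515.6, -245.2, 79.8]
eef_rot: [-0.018, 3.14, -0.001]
contact_force: [-5.3, 3.5, 16.7]
width: 0.3
```

The tag is at its stop: z is about 80 mm with the force rising. I'll retreat up and check.

```bash
python3 -m jog '{"dp":[[0,0,1],[0,0,4],[0,0,4],[0,0,4],[0,0,4],[0,0,0],[0,0,0],[0,0,0]],"roll":[0,0,0,0,0,0,0,0]}' 0
python3 - <<'E'
from h import *
f=env.grab_frame('side')
cv2.imwrite('pics/side6.png',cv2.resize(f['image'][150:420,230:470],None,fx=2.2,fy=2.2,interpolation=2))
s=cv2.imread('pics/side0.png')
print(env.read_state()['contact_force'])
E
```

```text
time_s: 18.92
position: [514.8, -244.9, 246.8]
eef_rot: [0.018, -3.14, -0.001]
contact_force: [0.0, 0.4, -0.7]
width: 0.6
[-0.14950804  0.99744896 -0.15008127]
```

View pics/side6.png

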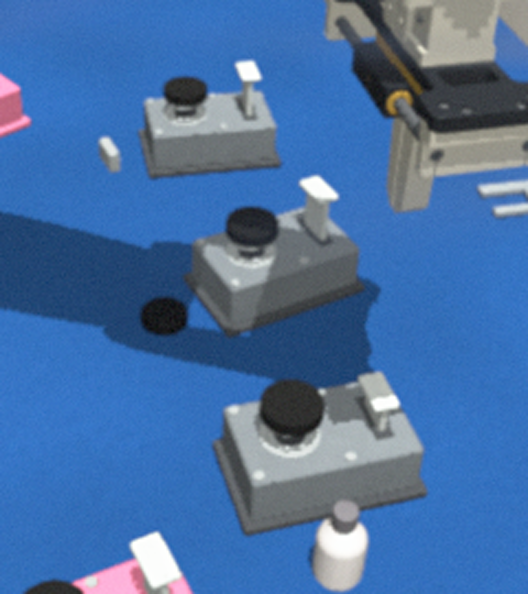

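The right tag at (380,395) is down. The left tag (248,72) and middle tag (318,190) are up, all pads are up, the bystanders visible here (bottle, lens cap, gauge block) look undisturbed, and the arm is clear. Handing in.

```bash
python3 -c "
from bench import env
env.close_job()"
```

```text
the job is handed in; nothing more can be done
```

I pressed the three pads in order from left to right with closed fingertips, then pushed the right stand's tag all the way down. The job was handed in at about 19 s.

| Pad | Pressed down (mm) | Stiffness (N/mm) |
|---|---|---|
| Left | about 9 | about 0.9 |
| Middle | about 7 | about 1.5 |
| Right | about 8 | about 0.3 (softest) |

- **Right tag:** it reached its stop at TCP z = 79.8 mm, with the force rising to 17 N.
- **Last side picture:** the right tag is down, the other two tags and all pads are up, and the bottle, lens cap and gauge block look unmoved. The arm is clear at z = 247 mm, with about zero contact force.
- **Not checked again:** the steel pin by the left stand was not visible in that last picture. I never went near it below 75 mm height except when pressing the left pad, about 80 mm away.
- **Unexpected reading:** during the tag push the force read about 0 N whenever the tool stood still. A side picture showed the tag had moved down with the fingers, so I carried on to the stop.
- **Calibration disagreement:** triangulated heights came out 1–4 mm below the stated ones, and side-only positions differed from the top view by up to about 6 mm. The contacts matched the stated heights.

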